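# Load a reagent bottle through the sprung flap of a dark chamber

## Task

Put the white reagent bottle into the small dark chamber: take it by its cap and push it down through the sprung orange flap, keeping hold of it until it stands upright on the chamber's floor (do not drop it in), then let go, so that the bottle itself holds the flap open. Leave the amber bottle standing where it is.

Things in the scene. Friction and masses are not known exactly. Their poses are not given: they have to be found in the camera images.
- reagent_bottle: White plastic reagent bottle, blue band on its label, white screw cap, upright, loose, about 0.19 kg. 47 mm in diameter, 100 mm high; the cap, 30 mm in diameter, takes up the top 17 mm (83 to 100 mm above the foot) and does not turn; the shoulder tapers below it. Origin: centre of its foot; z up along the bottle.
- chamber: White box with grey top, black control panel in front, fixed: 124 (x) x 114 (y) x 82 mm high. Origin: centre of underside; x from panel to back, z up. Centred in its top is a 70 x 70 mm mouth, straight walls down to a flat floor 6 mm above the origin. A bottle on that floor stands 24 mm out of the top, so hold it by its cap: fingers round its body would meet the rim.
- flap (a joint): Orange flap 66 x 66 x 3 mm shutting the mouth, hinged at its back edge (chamber x = +35 mm, z = 79 mm). 0 = shut, level, just below the top; grows to 1.5 rad as it swings down inside. A spring shuts it: a bottle centred over the mouth opens it with about 4 N, then less; its weight alone does not. Then the flap leans on the bottle's back at 1.2 to 1.5 rad with 1 to 1.5 N.
- amber_bottle: Amber bottle with a black cap and a pale label, 48 mm in diameter, 100 mm high, standing upright, loose; not to be moved. Origin: centre of its foot. It and the white bottle may stand in either order.
There are look-alikes about, which are no part of the job. What is shaped like the chamber but pink is not meant. What is shaped like the reagent_bottle but red is not meant.

How it is judged:
By the outcome, as a careful person would: the job done as asked, in the order asked, and still so for the second after the job is handed in, with the robot touching nothing.
It also fails if it takes over 40 s, if anything falls off the work surface, if the arm or the gripper's body presses on something with over 40 N, if the wrist force passes 120 N, or if a joint passes its speed limit or range.

## Robot

A 6-joint arm with a two-finger parallel gripper is mounted at the origin on a cart in front of the work surface, level with it; the furniture and walls round the work are solid. World frame = base frame: x ahead of the robot, y to its left, z up, the work surface at z = 0. Lengths are in m, angles in degrees, forces in N, time in s.
With the tool pointing down it reaches from about 0.25 to 0.725 m from the base axis. Payload 9.7 kg.
Tool frame: the origin (TCP) lies at the very end of the fingers, on their centre line; the grasp point (between the pads) lies grasp_offset behind it (grasp_offset is the distance from the TCP to the grasp point, in m); z points along the fingers, y is the line along which they close (so a half turn about z gives the same grasp; the last joint's range is limited). The gripper opens to 85 mm and grips with 20 to 120 N. Pads are 22 mm wide; open, the fingers measure 114 mm over their backs; the gripper's body (76 mm by 85 mm) begins 54 mm behind the grasp point. The pads swing forward as they close: fully open they stand 13 mm farther back than shut.
Start: joints at [0, 4.979, 10.078, 95.1, 0, 90], TCP at [0.55, -0, 0.231] pointing down, gripper open.
Joint ranges: [-179.16, 179.16], [-48.56, 103.87], [-65.8, 70.77], [-126.05, 130.52], [-82.76, 87.17], [-180, 180]. Speed limits (degrees/s): [127.2, 127.2, 147.25, 180, 180, 180].

## Interface

Orientations are given as [roll, pitch, yaw] about the fixed x, y, z axes, in that order (R = Rz(yaw) Ry(pitch) Rx(roll)).
In Python, from workcell import get_obs, camera, calibration, job_done, recognise, cut_out, mark_of, grasp_offset gives the robot as it stands.
- The arm moves only by the tool servo_tool, never from a script. Its argument "moves" is a list of rows, each a list of 3 entries, a list of its own where there are three numbers: the turn, a rotation vector about the tool's x, y, z in degrees, then the shift along the tool's x, y, z in m, then the opening in per cent of the stroke, from 0 (shut) to 100 (fully open). In form: [[[ax, ay, az], [x, y, z], claw], ...]. A call has 1 to 12 rows; each row shifts and turns the commanded pose from where the row before left it, along the tool's axes as they then stand; what a row does not reach is not made up. A row lasts 1/10 s, in which the tool goes at most 50 mm and 8.59 degrees, less where a joint would pass 70% of its speed; a pose out of reach is approached as far as the arm can. A call is refused whole if a number of a shift passes 0.05 or a number of a turn 8.59, either way. A call with a gripper value outside its range is refused whole. The fingers move at their own pace and stop on an object; "force" is the grip in N (left out, the last holds). Time passes only in rows, so rows that do not move let the fingers close. It gives the time, the measured TCP pose, the force, the opening and the grip force at its end, in the units of the state.
- get_obs(): the state, without advancing time (a new reading comes with each control period).
- camera(name): name is "scene" or "side" or "wrist"; returns (picture, depth): 420x560x3 uint8, red, green, blue; 420x560 float32, m along the optical axis (not along the pixel's ray), 0 where there is no reading.
- calibration(name): a dict with "camera_matrix" (3x3 intrinsics, pixels), "R" (3x3) and "t" (3): a world point X has camera coordinates R X + t. Camera axes: x right, y down, z forward; pixel columns grow to the right and rows downward; lengths in m; the calibration is good to about 2 mm. A picture is of the moment at which its call begins: read the wrist's pose just before it. calibration takes no time and is no camera call; for the wrist camera it gives the pose at the moment of the call.
- job_done(): hands the job in; it is judged then, once.
Trained networks look in the newest picture that a camera, given by its name, has taken for a name from the list of things; names that differ only in an ending like _2 or _b are one class to them, and where a whole thing is asked for, a point or a joint stands for the part that bears it (a point fixed in the world has none). Each returns a list of dicts, best first, with "score" (0 to 1); they miss things now and then, are a little off and sometimes report something else, mostly with a low value. They report only what shows in the picture. A call takes as long as a camera call. They do not tell look-alikes from the thing itself.
- recognise(name, camera): "xyz" ([x, y, z] in m, in the coordinates of the camera as it stood for that picture, good to about 4 mm: the middle of the surface that is visible of it).
- cut_out(name, camera): "mask" (420x560 bool, what is visible of it).
- mark_of(name, camera): "xyz" ([x, y, z] in m, in the coordinates of the camera as it stood for that picture, good to about 4 mm: a listed point, or the origin of a listed thing).
The state is a dict: "time": time; "q": joint angles; "qd": joint speeds; "joint_efforts": joint torques, N m; "ee_pos": TCP position; "tcp_rot": TCP orientation; "wrist_force": force on the tool from outside, world axes, zero at the start; "torque": the same for the moment, N m; "opening": finger opening in m; "grasp_force": force on a finger pad.
Only numpy, scipy, OpenCV 4.12 (cv2) and the standard library are available. Lean on these libraries where they do the work, as an engineer would, in place of code of your own. Each camera call takes 0.05 s, during which the arm holds its last target. There are 200 camera calls.

## Working session

There is one attempt and no reset: what is moved stays moved. The work goes in short steps, Python scripts to look and compute and a tool call to move; the robot and the scene stay as the last step left them, time stands still between calls to the robot, and variables do not carry over. Pictures are saved under pics/ and viewed, at most 10 in all, crops included, and the job is handed in when it is done.

Besides the shell and the picture viewer there is one more tool, called after "Request:" in YAML: its name, and indented under it one key for each argument. servo_tool: Moves the arm, as the interface text tells. Its arguments: {"type":"object","properties":{"moves":{"type":"array"},"force":{"type":"number"}},"required":["moves"]}

```bash
mkdir -p pics
cat > h.py <<'E'
import numpy as np, cv2
from workcell import *
def world(p,c): return np.array(c["R"]).T@(np.array(p)-np.array(c["t"]))
def shot(cam,fn=None):
    c=calibration(cam); im,d=camera(cam)
    if fn: cv2.imwrite("pics/"+fn,im[:,:,::-1])
    return im,d,c
def cloud(mask,d,c):
    v,u=np.nonzero(mask&(d>0)); z=d[v,u]; K=np.array(c["camera_matrix"])
    P=np.stack([(u-K[0,2])/K[0,0]*z,(v-K[1,2])/K[1,1]*z,z],1)
    return (P-np.array(c["t"]))@np.array(c["R"]),u,v
E
python3 - <<'E'
from h import *
print(get_obs(),grasp_offset)
ims=[]
for cam in ["scene","side"]:
    im,d,c=shot(cam); ims.append(im)
    for n in ["reagent_bottle","chamber","amber_bottle"]:
        for r in mark_of(n,cam): print(cam,n,"mark",world(r["xyz"],c).round(3),round(r["score"],2))
        for r in cut_out(n,cam):
            P,u,v=cloud(r["mask"],d,c)
            col=np.median(im[r["mask"]],axis=0)
            print("  cut",round(r["score"],2),"px",u.mean().round(),v.mean().round(),len(u),"med",np.median(P,0).round(3),"lo",np.percentile(P,2,axis=0).round(3),"hi",np.percentile(P,98,axis=0).round(3),col)
    cv2.imwrite(f"pics/{cam}0.png",im[:,:,::-1])
E
```

```text
{'time': 0.0, 'q': array([-8.13969725e-04,  5.01241175e+00,  1.00336139e+01,  9.50998434e+01,
        1.86017563e-03,  8.99997338e+01]), 'qd': array([-0.04708378, -0.11426192,  0.01739712,  0.03053966,  0.01746563,
       -0.01142109]), 'joint_efforts': array([ 7.68234549e-04, -5.20392072e+01,  4.64802504e+01,  1.63646933e-02,
        2.23589603e-05, -6.77332673e-05]), 'ee_pos': array([5.49764962e-01, 1.44265460e-06, 2.30562964e-01]), 'tcp_rot': array([-1.79921359e+02, -1.86053929e-03,  8.99994497e+01]), 'wrist_force': array([0.0915006 , 0.08579824, 0.77705759]), 'torque': array([0.02630518, 0.02976866, 0.01504308]), 'grasp_force': 0.0, 'opening': 0.08538910580677972} 0.0187
scene reagent_bottle mark [ 0.466 -0.054 -0.002] 0.95
scene reagent_bottle mark [ 0.356 -0.096  0.003] 0.88
  cut 0.88 px 275.0 246.0 804 med [ 0.348 -0.11   0.056] lo [ 0.333 -0.119  0.006] hi [ 0.372 -0.089  0.102] [223.  50.  46.]
  cut 0.58 px 309.0 230.0 724 med [ 0.458 -0.067  0.053] lo [ 0.443 -0.077  0.003] hi [ 0.485 -0.043  0.102] [237. 230. 219.]
scene chamber mark [0.426 0.438 0.002] 0.92
scene chambe
[... 676 characters left out ...]
.]
  cut 0.81 px 280.0 204.0 539 med [ 0.469 -0.034  0.056] lo [ 0.447 -0.052  0.004] hi [ 0.489 -0.025  0.102] [198. 190. 175.]
side chamber mark [0.472 0.247 0.006] 0.77
  cut 0.95 px 283.0 280.0 3545 med [0.48  0.288 0.08 ] lo [0.415 0.193 0.011] hi [0.544 0.313 0.085] [191. 174. 149.]
  cut 0.93 px 316.0 346.0 4840 med [0.43  0.473 0.081] lo [0.37  0.386 0.011] hi [0.49  0.497 0.085] [192. 102. 118.]
side amber_bottle mark [ 0.466 -0.292  0.001] 0.6
  cut 0.65 px 275.0 159.0 424 med [ 0.469 -0.274  0.052] lo [ 0.448 -0.294  0.006] hi [ 0.491 -0.262  0.1  ] [149. 108.  70.]
  cut 0.29 px 283.0 267.0 598 med [0.478 0.248 0.081] lo [0.445 0.214 0.078] hi [0.512 0.28  0.084] [255. 174.  50.]
```

Run:
```python
import cv2,numpy as np
a=cv2.imread("pics/scene0.png");b=cv2.imread("pics/side0.png")
a=a[100:350,130:430];b=b[120:400,200:500]
a=cv2.copyMakeBorder(a,0,30,0,0,cv2.BORDER_CONSTANT)
cv2.imwrite("pics/both.png",cv2.resize(np.hstack([a,b]),(800,373)))
```

```text
(no output)
```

View pics/both.png

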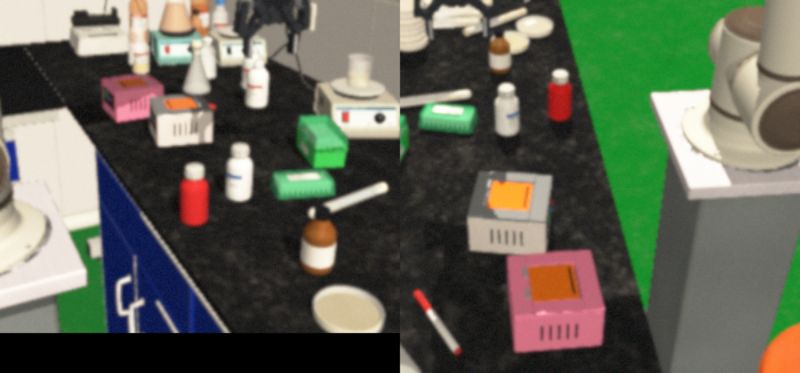

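The picture shows the white bottle at about (238,172) in the left half, with the red look-alike to its left. The white chamber is at (180,120) and the pink look-alike is behind it. The amber bottle is at (318,245), away from the work. The network positions agree with this. Next I move over the white bottle and look with the wrist camera.

Request:
servo_tool:
  moves:
    - [[0, 0, 0], [-0.01, -0.017, 0], 100]
    - [[0, 0, 0], [-0.01, -0.017, 0], 100]
    - [[0, 0, 0], [-0.01, -0.017, 0], 100]
    - [[0, 0, 0], [-0.01, -0.017, 0], 100]
    - [[0, 0, 0], [-0.01, -0.017, 0], 100]
    - [[0, 0, 0], [0, 0, 0], 100]
    - [[0, 0, 0], [0, 0, 0], 100]

```text
time: 1.4
ee_pos: [0.4651, -0.0501, 0.2316]
tcp_rot: [179.9, 0.0, 90.0]
wrist_force: [0.8, 0.5, -0.2]
opening: 0.0855
grasp_force: 0.0
```

```bash
cat > look.py <<'E'
from h import *
import sys
fn,names=sys.argv[1],sys.argv[2:]
o=get_obs(); print(o["time"],o["ee_pos"].round(4),o["tcp_rot"].round(2))
im,d,c=shot("wrist",fn)
print("cam",world([0,0,0],c).round(3))
for n in names:
    for r in mark_of(n,"wrist"): print(n,"mark",world(r["xyz"],c).round(4),round(r["score"],2))
    for r in cut_out(n,"wrist"):
        P,u,v=cloud(r["mask"],d,c)
        print(" cut",round(r["score"],2),u.mean().round(),v.mean().round(),len(u),np.median(im[r["mask"]],axis=0))
        zt=np.percentile(P[:,2],98); T=P[P[:,2]>zt-.006]
        print("  top z",zt.round(4),"n",len(T),"mid",((T.min(0)+T.max(0))/2).round(4),"mean",T.mean(0).round(4),"ext",np.ptp(T,0).round(4))
        q=cv2.minAreaRect((T[:,:2]*1000).astype(np.float32)); print("  rect",q)
E
python3 look.py w1.png reagent_bottle
```

```text
1.4 [ 0.4651 -0.0501  0.2316] [179.94   0.    89.96]
cam [0.464 0.028 0.374]
reagent_bottle mark [ 0.3525 -0.0925 -0.0005] 0.8
reagent_bottle mark [ 0.4632 -0.0524  0.001 ] 0.64
 cut 0.89 284.0 186.0 2538 [243. 238. 228.]
  top z 0.1008 n 1067 mid [ 0.4657 -0.0512  0.0985] mean [ 0.4655 -0.051   0.0995] ext [0.03   0.0292 0.0074]
  rect ((465.6427917480469, -51.14331817626953), (29.870288848876953, 28.980484008789062), 2.3347830772399902)
 cut 0.7 285.0 372.0 1750 [137. 116.  99.]
  top z 0.07 n 227 mid [ 0.4669 -0.1595  0.1849] mean [ 0.4658 -0.2717  0.0694] ext [0.0337 0.2392 0.2416]
  rect ((455.6116943359375, -160.99465942382812), (33.546058654785156, 240.1606903076172), 5.460795879364014)
 cut 0.62 170.0 229.0 3440 [190.  55.  53.]
  top z 0.1006 n 1002 mid [ 0.3554 -0.0937  0.0982] mean [ 0.356  -0.0929  0.0993] ext [0.0302 0.03   0.0071]
  rect ((355.2455749511719, -93.67082214355469), (30.05154800415039, 29.818552017211914), 23.85414695739746)
```

View pics/w1.png

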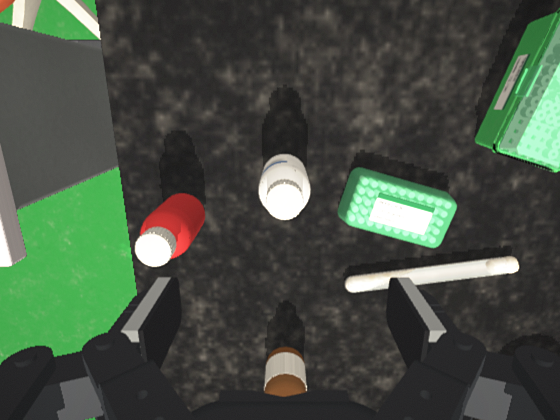

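The wrist picture shows the white cap at (284,198) with clear space on both sides, and the red bottle off to the left. Its cap is centred at (0.4657, -0.0512) with the top at z 0.1005. I go down and grip it.

Request:
servo_tool:
  moves:
    - [[0, 0, 0], [-0.001, 0.0005, 0.02], 100]
    - [[0, 0, 0], [0, 0, 0.025], 100]
    - [[0, 0, 0], [0, 0, 0.025], 100]
    - [[0, 0, 0], [0, 0, 0.025], 100]
    - [[0, 0, 0], [0, 0, 0.02], 100]
    - [[0, 0, 0], [0, 0, 0.015], 100]
    - [[0, 0, 0], [0, 0, 0.01], 100]
    - [[0, 0, 0], [0, 0, 0.01], 100]
    - [[0, 0, 0], [0, 0, 0], 100]
    - [[0, 0, 0], [0, 0, 0], 100]

```text
time: 2.55
ee_pos: [0.4658, -0.051, 0.0818]
tcp_rot: [180.0, 0.0, 90.0]
wrist_force: [0.2, 0.6, 0.7]
opening: 0.0854
grasp_force: 0.0
```

Request:
servo_tool:
  moves:
    - [[0, 0, 0], [0, 0, 0], 50]
    - [[0, 0, 0], [0, 0, 0], 40]
    - [[0, 0, 0], [0, 0, 0], 20]
    - [[0, 0, 0], [0, 0, 0], 0]
    - [[0, 0, 0], [0, 0, 0], 0]
    - [[0, 0, 0], [0, 0, 0], 0]
    - [[0, 0, 0], [0, 0, 0], 0]
    - [[0, 0, 0], [0, 0, 0], 0]
  force: 50

```text
time: 3.35
ee_pos: [0.4658, -0.051, 0.0818]
tcp_rot: [180.0, 0.0, 90.0]
wrist_force: [-0.6, -0.3, 5.2]
opening: 0.0283
grasp_force: 49.4
```

Request:
servo_tool:
  moves:
    - [[0, 0, 0], [0, 0, -0.01], 0]
    - [[0, 0, 0], [0, 0, -0.02], 0]
    - [[0, 0, 0], [0, 0, -0.03], 0]
    - [[0, 0, 0], [0, 0, -0.03], 0]
    - [[0, 0, 0], [0, 0, -0.025], 0]
    - [[0, 0, 0], [0, 0, -0.015], 0]

```text
time: 3.95
ee_pos: [0.4657, -0.051, 0.2136]
tcp_rot: [179.9, 0.0, 90.0]
wrist_force: [0.0, 0.3, -2.6]
opening: 0.0287
grasp_force: 49.7
```

Request:
servo_tool:
  moves:
    - [[0, 0, 0], [0.01, 0, 0], 0]
    - [[0, 0, 0], [0.02, 0, 0], 0]
    - [[0, 0, 0], [0.025, 0, 0], 0]
    - [[0, 0, 0], [0.025, 0, 0], 0]
    - [[0, 0, 0], [0.025, 0, 0], 0]
    - [[0, 0, 0], [0.025, 0, 0], 0]
    - [[0, 0, 0], [0.025, 0, 0], 0]
    - [[0, 0, 0], [0.02, 0, 0], 0]
    - [[0, 0, 0], [0.01, 0, 0], 0]
    - [[0, 0, 0], [0, 0, 0], 0]
    - [[0, 0, 0], [0, 0, 0], 0]

```text
time: 5.05
ee_pos: [0.4653, 0.1337, 0.2108]
tcp_rot: [-180.0, 0.0, 90.0]
wrist_force: [-0.9, 0.0, -2.0]
opening: 0.0288
grasp_force: 49.8
```

```bash
python3 look.py w2.png chamber flap reagent_bottle; python3 -c "
from h import *
print(get_obs()['grasp_force'],get_obs()['opening'])"
```

```text
5.05 [0.4653 0.1337 0.2108] [-1.7996e+02  3.0000e-02  9.0020e+01]
cam [0.465 0.212 0.353]
chamber mark [ 0.4784  0.245  -0.0025] 0.89
 cut 0.8 301.0 63.0 22650 [204. 174. 119.]
  top z 0.0839 n 21779 mid [0.4751 0.2262 0.0828] mean [0.4771 0.2334 0.0812] ext [0.1389 0.0953 0.0096]
  rect ((475.09600830078125, 237.141845703125), (97.46668243408203, 124.49729919433594), 78.70404052734375)
49.77231323719025 0.02844035375125719Traceback (most recent call last):
  File "look.py", line 8, in <module>
    for r in mark_of(n,"wrist"): print(n,"mark",world(r["xyz"],c).round(4),round(r["score"],2))
             ~~~~~~~^^^^^^^^^^^
ValueError: it knows: amber_bottle, chamber, reagent_bottle
```

View pics/w2.png

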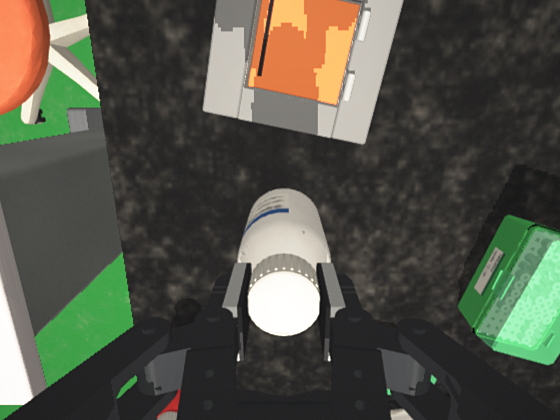

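The picture shows the bottle upright in the fingers. The chamber is turned about -11° with its hinges on the right (+x), and its far edge is cut off at the top. I back off a little to see all of it.

Request:
servo_tool:
  moves:
    - [[0, 0, 0], [-0.015, 0, 0], 0]
    - [[0, 0, 0], [-0.025, 0, 0], 0]
    - [[0, 0, 0], [-0.02, 0, 0], 0]
    - [[0, 0, 0], [0, 0, 0], 0]
    - [[0, 0, 0], [0, 0, 0], 0]

```text
time: 5.7
ee_pos: [0.4656, 0.0734, 0.2114]
tcp_rot: [180.0, -0.0, 89.9]
wrist_force: [-0.3, -0.1, -1.9]
opening: 0.0281
grasp_force: 49.7
```

```bash
python3 look.py w3.png chamber
python3 - <<'E'
from h import *
def orange(cam):
    im,d,c=shot(cam)
    hsv=cv2.cvtColor(im,cv2.COLOR_RGB2HSV)
    m=(hsv[...,0]>4)&(hsv[...,0]<24)&(hsv[...,1]>120)&(hsv[...,2]>120)
    P,u,v=cloud(m,d,c)
    k=(abs(P[:,0]-.476)<.06)&(abs(P[:,1]-.245)<.06)&(P[:,2]>.07)&(P[:,2]<.09)
    P=P[k]; print(cam,len(P),np.median(P,0).round(4)); print(cv2.minAreaRect((P[:,:2]*1000).astype(np.float32)))
for n in("wrist","side"): orange(n)
im,d,c=shot("wrist")
mm=[r for r in cut_out("reagent_bottle","wrist")]
for r in mm:
    P,u,v=cloud(r["mask"],d,c); print(r["score"],P.mean(0).round(3),P.min(0).round(3),P.max(0).round(3))
E
```

```text
5.7 [0.4656 0.0734 0.2114] [ 1.7998e+02 -1.0000e-02  8.9890e+01]
cam [0.465 0.152 0.354]
 cut 0.94 297.0 25.0 8986 [173. 139. 134.]
  top z 0.0832 n 7067 mid [0.4695 0.1959 0.0823] mean [0.4773 0.2002 0.0816] ext [0.1278 0.0358 0.0101]
  rect ((469.2579345703125, 196.706787109375), (35.013671875, 127.58876037597656), 88.80645751953125)
wrist 464 [0.4913 0.2119 0.0801]
((483.51837158203125, 211.98646545410156), (7.868791103363037, 41.84735107421875), 85.52120208740234)
side 626 [0.4794 0.2474 0.0813]
((479.8393249511719, 246.22752380371094), (74.4496078491211, 67.4483642578125), 77.81433868408203)
0.8 [0.465 0.084 0.206] [ 0.416 -0.111 -0.001] [0.515 0.097 0.231]
0.69 [ 0.357 -0.072  0.021] [ 0.338 -0.079  0.001] [0.437 0.087 0.256]
```

View pics/w3.png

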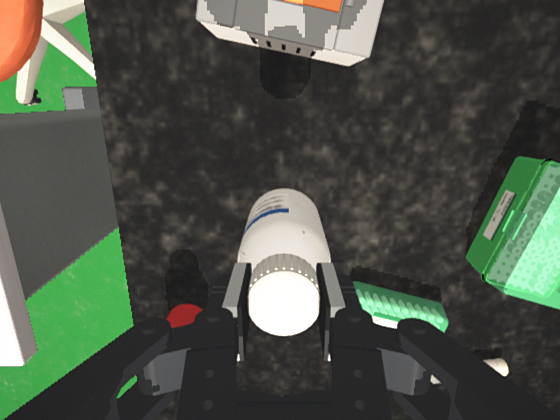

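I moved the wrong way: the chamber has slid further off the top of the image, at (290,30). The camera has to go toward +y.

Request:
servo_tool:
  moves:
    - [[0, 0, 0], [0.01, 0, 0], 0]
    - [[0, 0, 0], [0.02, 0, 0], 0]
    - [[0, 0, 0], [0.025, 0, 0], 0]
    - [[0, 0, 0], [0.025, 0, 0], 0]
    - [[0, 0, 0], [0.02, 0, 0], 0]
    - [[0, 0, 0], [0.01, 0, 0], 0]
    - [[0, 0, 0], [0.005, 0, 0], 0]
    - [[0, 0, 0], [0, 0, 0], 0]
    - [[0, 0, 0], [0, 0, 0], 0]

```text
time: 6.95
ee_pos: [0.4655, 0.1885, 0.2113]
tcp_rot: [-180.0, 0.0, 90.0]
wrist_force: [0.1, -0.9, -1.6]
opening: 0.0283
grasp_force: 49.7
```

```bash
python3 look.py w4.png chamber
python3 - <<'E'
from h import *
im,d,c=shot("wrist")
hsv=cv2.cvtColor(im,cv2.COLOR_RGB2HSV)
m=(hsv[...,0]>4)&(hsv[...,0]<24)&(hsv[...,1]>120)&(hsv[...,2]>120)
P,u,v=cloud(m,d,c)
k=(abs(P[:,0]-.476)<.06)&(abs(P[:,1]-.245)<.06)&(P[:,2]>.07)&(P[:,2]<.09)
P=P[k]; print(len(P),np.median(P,0).round(4)); print(cv2.minAreaRect((P[:,:2]*1000).astype(np.float32)))
E
```

```text
6.95 [0.4655 0.1885 0.2113] [-1.800e+02  1.000e-02  8.998e+01]
cam [0.465 0.267 0.354]
chamber mark [ 0.4765  0.2445 -0.0022] 0.72
 cut 0.61 299.0 118.0 25777 [209. 199. 148.]
  top z 0.0834 n 24740 mid [0.4764 0.2455 0.1056] mean [0.4768 0.2501 0.0813] ext [0.1436 0.1345 0.0564]
  rect ((476.4184875488281, 245.3597412109375), (114.50202178955078, 124.32206726074219), 78.51776885986328)
7693 [0.4785 0.2466 0.0803]
((477.89337158203125, 243.88079833984375), (68.18331146240234, 67.30899047851562), 78.57806396484375)
```

View pics/w4.png

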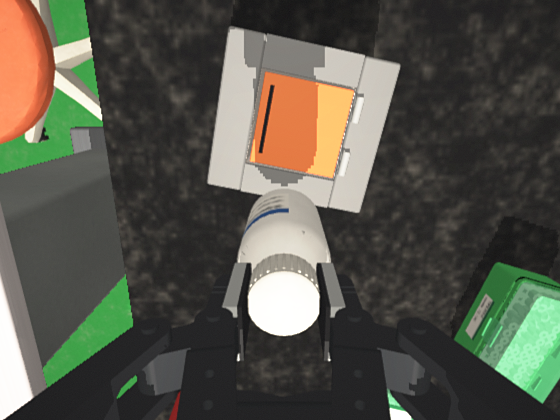

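The picture shows the whole chamber. The flap is at (303,122), its hinge on the right, yaw about -11.5°. The outline centre and the flap centre agree at about (0.477, 0.245), with the top at 0.0825. I centre the bottle over it and start down.

Request:
servo_tool:
  moves:
    - [[0, 0, 0], [0.01, 0.002, 0], 0]
    - [[0, 0, 0], [0.02, 0.004, 0], 0]
    - [[0, 0, 0], [0.0165, 0.0035, 0], 0]
    - [[0, 0, 0], [0.01, 0.002, 0], 0]
    - [[0, 0, 0], [0, 0, 0.01], 0]
    - [[0, 0, 0], [0, 0, 0.015], 0]
    - [[0, 0, 0], [0, 0, 0.01], 0]
    - [[0, 0, 0], [0, 0, 0], 0]
    - [[0, 0, 0], [0, 0, 0], 0]

```text
time: 8.05
ee_pos: [0.4769, 0.2452, 0.1763]
tcp_rot: [-180.0, 0.0, 90.0]
wrist_force: [0.7, 0.9, -1.5]
opening: 0.0289
grasp_force: 49.8
```

Request:
servo_tool:
  moves:
    - [[0, 0, 0], [0, 0, 0.005], 0]
    - [[0, 0, 0], [0, 0, 0.005], 0]
    - [[0, 0, 0], [0, 0, 0.005], 0]
    - [[0, 0, 0], [0, 0, 0.005], 0]
    - [[0, 0, 0], [0, 0, 0.005], 0]
    - [[0, 0, 0], [0, 0, 0.005], 0]
    - [[0, 0, 0], [0, 0, 0], 0]

```text
time: 8.75
ee_pos: [0.4764, 0.2454, 0.1455]
tcp_rot: [-179.9, 0.0, 90.0]
wrist_force: [-1.9, 0.6, 1.8]
opening: 0.0285
grasp_force: 50.0
```

Request:
servo_tool:
  moves:
    - [[0, 0, 0], [0, 0, 0.006], 0]
    - [[0, 0, 0], [0, 0, 0.006], 0]
    - [[0, 0, 0], [0, 0, 0.006], 0]
    - [[0, 0, 0], [0, 0, 0.006], 0]
    - [[0, 0, 0], [0, 0, 0.006], 0]
    - [[0, 0, 0], [0, 0, 0.006], 0]
    - [[0, 0, 0], [0, 0, 0.006], 0]
    - [[0, 0, 0], [0, 0, 0.006], 0]
    - [[0, 0, 0], [0, 0, 0.003], 0]
    - [[0, 0, 0], [0, 0, 0], 0]
    - [[0, 0, 0], [0, 0, 0], 0]

```text
time: 9.85
ee_pos: [0.4768, 0.2454, 0.0951]
tcp_rot: [-180.0, 0.0, 90.0]
wrist_force: [-1.3, -1.2, -2.9]
opening: 0.0287
grasp_force: 49.7
```

Run:
```python
from h import *
o=get_obs(); print(o["ee_pos"],o["wrist_force"],o["torque"])
a,_,_=shot("side");b,_,_=shot("scene")
a=cv2.resize(a[220:340,210:360],(400,320),interpolation=cv2.INTER_CUBIC);b=cv2.resize(b[130:250,190:340],(400,320),interpolation=cv2.INTER_CUBIC)
cv2.imwrite("pics/in.png",np.hstack([a,b])[:,:,::-1])
```

```text
[0.47681974 0.24542072 0.09512896] [-1.27820972 -1.2441759  -2.91113427] [0.04589919 0.4447306  0.02583095]
```

View pics/in.png

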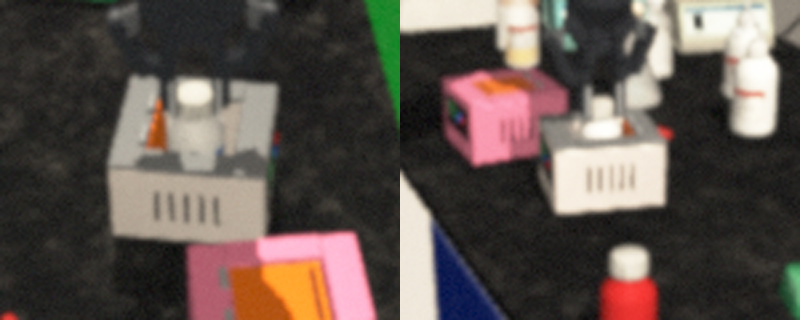

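The picture shows the bottle inside the mouth at (195,120) in the left half, with the flap open behind it. About 7 mm is left, which I take slowly.

Request:
servo_tool:
  moves:
    - [[0, 0, 0], [0, 0, 0.002], 0]
    - [[0, 0, 0], [0, 0, 0.002], 0]
    - [[0, 0, 0], [0, 0, 0.001], 0]
    - [[0, 0, 0], [0, 0, 0.001], 0]
    - [[0, 0, 0], [0, 0, 0], 0]
    - [[0, 0, 0], [0, 0, 0], 0]

```text
time: 10.55
ee_pos: [0.4769, 0.2455, 0.0892]
tcp_rot: [-180.0, 0.0, 90.0]
wrist_force: [-1.1, -0.2, -1.5]
opening: 0.0289
grasp_force: 49.7
```

Request:
servo_tool:
  moves:
    - [[0, 0, 0], [0, 0, 0.001], 0]
    - [[0, 0, 0], [0, 0, 0], 0]
    - [[0, 0, 0], [0, 0, 0], 0]

```text
time: 10.85
ee_pos: [0.477, 0.2455, 0.0882]
tcp_rot: [-180.0, 0.0, 90.0]
wrist_force: [-1.3, -0.3, -1.5]
opening: 0.0289
grasp_force: 49.7
```

Request:
servo_tool:
  moves:
    - [[0, 0, 0], [0, 0, 0.0005], 0]
    - [[0, 0, 0], [0, 0, 0], 0]
    - [[0, 0, 0], [0, 0, 0], 0]

```text
time: 11.15
ee_pos: [0.4771, 0.2456, 0.0879]
tcp_rot: [180.0, -0.0, 90.0]
wrist_force: [-1.7, 1.0, -1.1]
opening: 0.0285
grasp_force: 50.0
```

Request:
servo_tool:
  moves:
    - [[0, 0, 0], [0, 0, 0.0005], 0]
    - [[0, 0, 0], [0, 0, 0], 0]
    - [[0, 0, 0], [0, 0, 0], 0]

```text
time: 11.45
ee_pos: [0.4771, 0.2457, 0.0878]
tcp_rot: [180.0, -0.0, 90.0]
wrist_force: [-2.7, 0.4, 5.1]
opening: 0.0285
grasp_force: 50.4
```

Contact: +5 N at TCP z 0.0878, as expected for the bottle on the floor. I let go and go up.

Request:
servo_tool:
  moves:
    - [[0, 0, 0], [0, 0, 0], 36]
    - [[0, 0, 0], [0, 0, 0], 40]
    - [[0, 0, 0], [0, 0, 0], 45]
    - [[0, 0, 0], [0, 0, 0], 55]
    - [[0, 0, 0], [0, 0, 0], 65]
    - [[0, 0, 0], [0, 0, 0], 75]
    - [[0, 0, 0], [0, 0, 0], 75]
    - [[0, 0, 0], [0, 0, 0], 75]

```text
time: 12.25
ee_pos: [0.477, 0.2455, 0.0873]
tcp_rot: [180.0, 0.0, 90.0]
wrist_force: [0.6, 0.2, -0.7]
opening: 0.0641
grasp_force: 0.0
```

Request:
servo_tool:
  moves:
    - [[0, 0, 0], [0, 0, -0.005], 75]
    - [[0, 0, 0], [0, 0, -0.01], 75]
    - [[0, 0, 0], [0, 0, -0.02], 75]
    - [[0, 0, 0], [0, 0, -0.03], 75]
    - [[0, 0, 0], [0, 0, -0.03], 75]
    - [[0, 0, 0], [0, 0, -0.02], 75]
    - [[0, 0, 0], [-0.02, 0, -0.01], 75]
    - [[0, 0, 0], [-0.02, 0, 0], 75]
    - [[0, 0, 0], [-0.01, 0, 0], 75]
    - [[0, 0, 0], [0, 0, 0], 75]
    - [[0, 0, 0], [0, 0, 0], 75]

```text
time: 13.35
ee_pos: [0.477, 0.1957, 0.2123]
tcp_rot: [-180.0, -0.0, 90.0]
wrist_force: [0.6, 1.1, 0.2]
opening: 0.0642
grasp_force: 0.0
```

```bash
python3 look.py w5.png reagent_bottle
python3 - <<'E'
from h import *
a,_,_=shot("side"); w=cv2.imread("pics/w5.png")
a=cv2.resize(a[200:340,200:340],(400,400),interpolation=cv2.INTER_CUBIC)
cv2.imwrite("pics/end.png",np.hstack([a[:,:,::-1],cv2.resize(w[0:300,130:430],(400,400))]))
E
```

```text
13.35 [0.477  0.1957 0.2123] [-1.800e+02 -2.000e-02  8.997e+01]
cam [0.476 0.274 0.355]
reagent_bottle mark [0.4622 0.2461 0.0095] 0.97
 cut 0.94 269.0 130.0 2814 [255. 255. 255.]
  top z 0.1068 n 1514 mid [0.4651 0.2474 0.1045] mean [0.4652 0.2477 0.1055] ext [0.0307 0.0306 0.0073]
  rect ((465.1552734375, 247.2303009033203), (30.394683837890625, 30.37186622619629), 35.46319580078125)
```

View pics/end.png

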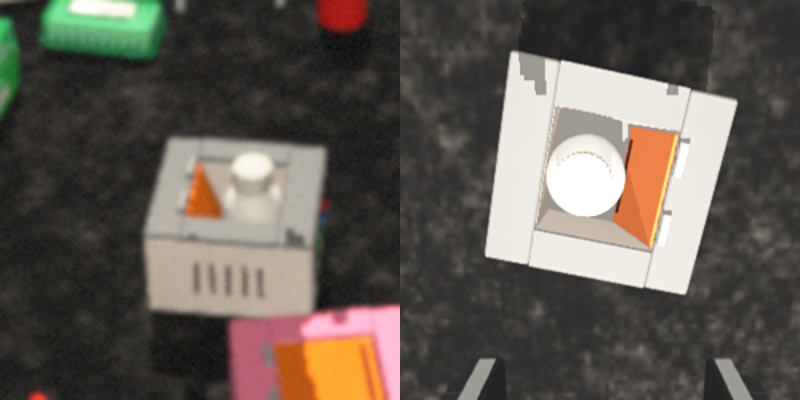

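The bottle stands upright on the floor with its cap top at z 0.106. It rests against the front wall, and the flap leans on its back.

```bash
python3 -c "
from workcell import *
print(job_done())"
```

```text
the job is handed in; nothing more can be done
None
```

The white reagent bottle stands upright on the chamber floor, released and holding the flap open, and the job is handed in at about 13.5 s. After release, the flap pushed it about 12 mm against the front wall. I never went near the amber bottle and did not look at it again before handing in.

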